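# Tuck the wall flashing under the shingle edges and hold it down

### The job

A small shingled roof panel lies on the bench with a bare margin of board along its left edge, where a wall will stand; beside that margin the free edges of the lapped shingles overhang the ends of their battens. Take the long L-shaped aluminium flashing, slide its flat leg along the board in under those free edges, without lifting the shingles, until the leg meets the batten ends, with the upstand standing along the board's left edge and the flashing's ends level with the board's ends. Finish still holding the flashing and keep it pressed firmly flat on the board, ready to be nailed; leave the short offcut, the hammer, the nail tub and the tape measure where they lie.

Things in the scene. Friction and masses are not known exactly. Their poses are not given: they have to be found in the camera images.
- flashing: L-shaped aluminium profile 260 mm long (x), about 0.2 kg, loose on the bench left of the roof panel, flat leg down. Origin: underside, mid-length, at the upstand's outer face. Leg: from there to y = -100 mm, 2.5 mm thick. Upstand: 58 mm high, 2.5 mm sheet, z up; along its top a flat-sided box hem 10 mm wide, 18 mm high (z 40 to 58 mm), folded in over the leg (y 0 to -10 mm): grip it there.
- flashing_toe (a point): On the flashing: middle of the leg's far edge, underside (0, -100, 0 mm in the flashing's frame). This edge goes under the shingles.
- flashing_hem (a point): On the flashing: centre of the hem at mid-length, the point to grip (0, -5, 49 mm in the flashing's frame).
- roof_board: Board of the fixed roof panel, 260 (x) x 340 (y) x 12 mm, level, top face 42 mm above the bench. Origin: centre of the top face; z up, x down the slope (away from the robot), +y to the wall edge (robot's left), which is at y = 170 mm. Bare margin y 130 to 170 mm; shingles' free edges at y = 130 mm; under them the board is clear to the batten ends at y = 70 mm.
- batten_line (a point): Point on the board's top face, midway along, at the batten ends (0, 70, 0 mm in the board's frame); axes as the board's. The battens, 8 mm high or more, stop the leg here; the upstand's outer face is then flush with the wall edge.
- board_edge (a point): Middle of the board's wall edge, on its top face (0, 170, 0 mm in the board's frame); axes as the board's. From here to the batten ends the undersides of the shingles are 8 mm (lowest) to 17 mm above the board, their tops up to 23 mm above it.
- shingle1 (a joint): How far the free edge of the lowest (eaves) course's end shingle is lifted, rad: 0 = lying down as nailed; it bends up about a line 70 mm in from its free edge, so 0.05 is 3.5 mm at the edge. It springs back, and begins to lift at about 3 N.
- shingle2 (a joint): How far the free edge of the second course's end shingle is lifted, rad: 0 = lying down as nailed; it bends up about a line 70 mm in from its free edge, so 0.05 is 3.5 mm at the edge. It springs back, and begins to lift at about 3 N.
- shingle3 (a joint): How far the free edge of the third course's end shingle is lifted, rad: 0 = lying down as nailed; it bends up about a line 70 mm in from its free edge, so 0.05 is 3.5 mm at the edge. It springs back, and begins to lift at about 3 N.
- shingle4 (a joint): How far the free edge of the top course's end shingle is lifted, rad: 0 = lying down as nailed; it bends up about a line 70 mm in from its free edge, so 0.05 is 3.5 mm at the edge. It springs back, and begins to lift at about 3 N.
- offcut: Bystander: 70 mm long offcut of the flashing's profile, 100 mm wide, 58 mm high, near the robot, to its left or right.
- hammer: Bystander: hammer lying on the bench on the left, beyond the flashing.
- nail_tub: Bystander: white plastic tub, 80 mm across, 60 mm high, holding nails, near the robot, to its left or right.
- tape_measure: Bystander: tape measure, 75 x 35 x 62 mm, near the robot, to its left or right.

How it is judged:
By the outcome, as a careful person would: the job done as asked, in the order asked, and still so for the second after the job is handed in, while the arm keeps its last pose, push and grip.
It also fails if it takes over 40 s, if anything falls off the work surface, if the arm or the gripper's body presses on something with over 40 N, if the wrist force passes 120 N, or if a joint passes its speed limit or range.

### The arm

A 6-joint arm with a two-finger parallel gripper is mounted at the origin on the work surface. World frame = base frame: x ahead of the robot, y to its left, z up, the work surface at z = 0. Lengths are in m, angles in rad, forces in N, time in s.
With the tool pointing down it reaches from about 0.25 to 0.775 m from the base axis. Payload 4 kg.
Tool frame: the origin (TCP) lies midway between the tips of the shut fingers; the grasp point (between the pads) lies 19 mm behind it; z points along the fingers, y is the line along which they close (so a half turn about z gives the same grasp; the last joint's range is limited). The gripper opens to 94 mm and grips with 3 to 60 N. Pads are 16 mm wide; open, the fingers measure 119 mm over their backs; the gripper's body (75 mm by 177 mm) begins 78 mm behind the grasp point.
Start: joints at [1.18, 0.087, 1.371, -0, 1.684, -0.103], TCP at [0.156, 0.527, 0.206] pointing down, gripper open.
Joint ranges: [-3.1, 3.1], [-0.76, 2.03], [0.27, 2.55], [-1.08, 4.22], [0.17, 2.65], [-2.57, 2.57]. Speed limits (rad/s): [2.79, 2.79, 3.14, 3.14, 3.14, 3.14].

### API

Orientations are given as a unit quaternion [x, y, z, w].
In Python, from workcell import env gives the robot as it stands.
- The arm moves only by the shell command python3 -m crank 'ROWS'. ROWS is JSON, a list that holds one entry, the list of rows, each a list of 7 numbers: the shift along the tool's x, y, z normalised to -1 to 1, where 1 is 30 cm, then the turn, a rotation vector about the tool's x, y, z normalised to -1 to 1, where 1 is 60 degrees, then the closure, from -1 (fully open) to 1 (shut). A call has 1 to 5 rows; each row is the pose to reach, as a shift and turn from the pose commanded when the call began, along the tool's axes at that moment; what a row does not reach only later rows make up. A row lasts 1/8 s, in which the tool goes at most 62.5 mm and 10.7 degrees, less where a joint would pass 70% of its speed; a pose out of reach is approached as far as the arm can. A call with a number of a shift or a turn outside -1 to 1 is refused whole. A call with a gripper value outside its range is refused whole. The fingers move at their own pace and stop on an object; the grip force is fixed at half the most. Time passes only in rows, so rows that repeat a pose let the fingers close. It gives the time, the measured TCP pose, the force, the opening and the grip force at its end, in the units of the state.
- env.read_state(): the state, without advancing time (a new reading comes with each control period).
- env.grab_frame(name): name is "scene" or "top" or "wrist"; returns a dict with "img" (384x512x3 uint8, red, green, blue), "z_map" (384x512 float32, m along the optical axis (not along the pixel's ray), 0 where there is no reading), "K" (3x3 intrinsics, pixels), "R" (3x3) and "t" (3): a world point X has camera coordinates R X + t; the wrist camera has in their place "T_tool_cam" (4x4, takes a point from camera to tool coordinates, whose origin is the TCP and whose axes are the flange's). Camera axes: x right, y down, z forward; pixel columns grow to the right and rows downward; lengths in m; the calibration is good to about 2 mm. A picture is of the moment at which its call begins: read the wrist's pose just before it.
- env.finish_job(): hands the job in; it is judged then, once.
The state is a dict: "time": time; "q": joint angles; "qd": joint speeds; "joint_torque": joint torques, N m; "ee_pos": TCP position; "ee_rot": TCP orientation; "contact_force": force on the tool from outside, world axes, zero at the start; "ft_torque": the same for the moment, N m; "width": finger opening in m; "grip_force": force on a finger pad.
Only numpy, scipy, OpenCV 4.12 (cv2) and the standard library are available. Lean on these libraries where they do the work, as an engineer would, in place of code of your own. Each camera call takes 0.05 s, during which the arm holds its last target. There are 200 camera calls.

## Working session

There is one attempt and no reset: what is moved stays moved. The work goes in short steps, Python scripts to look and compute and a shell command to move; the robot and the scene stay as the last step left them, time stands still between calls to the robot, and variables do not carry over. Pictures are saved under pics/ and viewed, at most 10 in all, crops included, and the job is handed in when it is done.

```bash
mkdir -p pics; ls; cat > h.py <<'E'
import numpy as np, cv2
from workcell import env
from scipy.spatial.transform import Rotation as Ro
def grab(n):
    s=env.read_state(); f=env.grab_frame(n)
    if n=="wrist":
        T=np.eye(4);T[:3,:3]=Ro.from_quat(s["ee_rot"]).as_matrix();T[:3,3]=s["ee_pos"]
        C=T@f["T_tool_cam"]; f["R"]=C[:3,:3].T; f["t"]=-C[:3,:3].T@C[:3,3]
    return f
def cloud(f):
    z=f["z_map"];K=f["K"];v,u=np.mgrid[:z.shape[0],:z.shape[1]]
    P=np.stack([(u-K[0,2])/K[0,0]*z,(v-K[1,2])/K[1,1]*z,z],-1)
    W=(P-f["t"])@f["R"]; W[z==0]=np.nan
    return W
E
python3 - <<'E'
from h import *
s=env.read_state();print({k:np.round(v,3) for k,v in s.items()})
a=[]
for n in("top","scene"):
    f=grab(n);np.save(n+".npy",cloud(f));cv2.imwrite(f"pics/{n}.png",cv2.cvtColor(f["img"],cv2.COLOR_RGB2BGR))
    print(n,f["K"].round(1).tolist(),f["t"])
E
```

```text
pics
{'time': np.float64(0.0), 'q': array([ 1.18 ,  0.088,  1.372,  0.   ,  1.684, -0.103]), 'qd': array([-0.001, -0.001,  0.   ,  0.   ,  0.   ,  0.001]), 'joint_torque': array([ 0.0000e+00, -3.4019e+01, -3.0242e+01,  7.2000e-02,  3.3000e-02,
       -0.0000e+00]), 'ee_pos': array([0.156, 0.527, 0.204]), 'ee_rot': array([ 0.143,  0.99 , -0.001, -0.   ]), 'contact_force': array([ 0.517, -0.791, -0.261]), 'ft_torque': array([-0.02, -0.04,  0.02]), 'grip_force': np.float64(0.0), 'width': np.float64(0.094)}
top [[389.3, 0.0, 257.6], [0.0, 389.3, 191.4], [0.0, 0.0, 1.0]] [0.03942294 0.45220009 1.25944663]
scene [[360.8, 0.0, 255.4], [0.0, 360.8, 193.9], [0.0, 0.0, 1.0]] [-0.26335557 -0.1515986   1.48582432]
```

View pics/top.png

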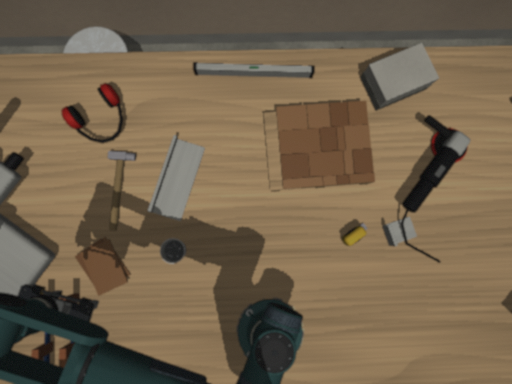

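View pics/scene.png

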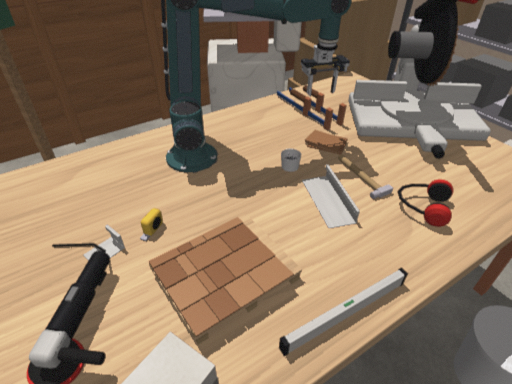

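The top view shows the flashing at about px (150–203, 135–217), its hem on the left side, and the board at (263–375, 98–190) with its bare margin on the left. The nail tub is at (172, 250) and the hammer at (118, 190).

```bash
python3 - <<'E'
from h import *
W=np.load("top.npy"); im=cv2.imread("pics/top.png")
c=im[90:225,140:390]; cv2.imwrite("pics/c1.png",cv2.resize(c,None,fx=3.2,fy=3.2,interpolation=cv2.INTER_CUBIC))
# hem: heights 0.045..0.07 near flashing
S=W[120:225,140:215].reshape(-1,3)
h=S[(S[:,2]>.045)&(S[:,2]<.07)]; print(len(h),h.mean(0))
p=h[:,:2]; r=cv2.minAreaRect(p.astype(np.float32)); print("hem",r, cv2.boxPoints(r))
l=S[(S[:,2]>-.004)&(S[:,2]<.01)]
# board
B=W[90:200,255:385].reshape(-1,3); b=B[(B[:,2]>.03)&(B[:,2]<.09)]
r=cv2.minAreaRect(b[:,:2].astype(np.float32)); print("board",r,cv2.boxPoints(r))
m=B[(B[:,2]>.035)&(B[:,2]<.048)]; print(np.median(m[:,2])); r=cv2.minAreaRect(m[:,:2].astype(np.float32)); print(cv2.boxPoints(r))
E
```

```text
327 [0.51795165 0.33146057 0.05707342]
hem ((0.5186266899108887, 0.332529753446579), (0.012101879343390465, 0.2589566111564636), 70.79894256591797) [[0.39436117 0.36939877]
 [0.6389121  0.28423208]
 [0.64289224 0.29566073]
 [0.3983413  0.38082743]]
board ((0.6204848885536194, -0.2063443958759308), (0.3127839267253876, 0.4046504497528076), 2.9113173484802246) [[ 0.45401865 -0.01222349]
 [ 0.47457093 -0.41635165]
 [ 0.7869511  -0.4004653 ]
 [ 0.76639885  0.00366285]]
0.04206942691025199
[[ 0.4539361  -0.01228792]
 [ 0.4747815  -0.41652173]
 [ 0.78697586 -0.40042257]
 [ 0.76613045  0.00381124]]
```

View pics/c1.png

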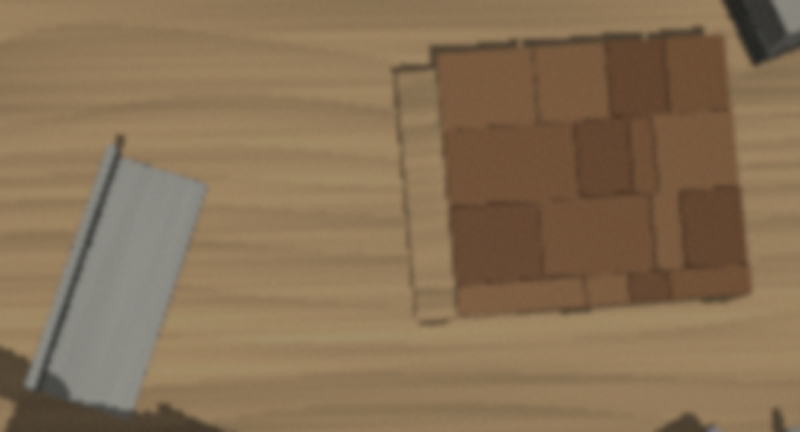

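The crop shows the margin's corners at about (394,68) and (414,322), which is px (263,111) and (269,191) in the full image. The hem runs from (113,145) to (32,388). Next I fit the board's wall edge and ends precisely.

```bash
python3 - <<'E'
from h import *
f=grab("top"); K,R,t=f["K"],f["R"],f["t"]
def bp(u,v,z):
    d=R.T@np.array([(u-K[0,2])/K[0,0],(v-K[1,2])/K[1,1],1]); c=-R.T@t
    return c+d*(z-c[2])/d[2]
for p in((394,68),(414,322),(432,64),(455,318)): print("board corner",bp(p[0]/3.2+139.8,p[1]/3.2+89.8,.042).round(4))
W=np.load("top.npy")
M=W[95:200,255:295]; m=M[(abs(M[...,2]-.042)<.003)]
r=cv2.minAreaRect(m[:,:2].astype(np.float32)); print(len(m),cv2.boxPoints(r).round(4).tolist())
# wall edge by row: leftmost board pixel subpixel
L=[];
for v in range(112,191):
    row=W[v,250:300]; k=np.where(abs(row[:,2]-.042)<.003)[0]
    if len(k): L.append(row[k[0]][:2]); 
L=np.array(L); c=np.polyfit(L[:,0],L[:,1],1); print("edge y=",c,"ang",np.degrees(np.arctan(c[0])),"x range",L[:,0].min(),L[:,0].max(),"res",(L[:,1]-np.polyval(c,L[:,0])).std())
print(np.nanmin(W[185:195,262:290,0][abs(W[185:195,262:290,2]-.042)<.003]),)
# shingle tops
S=W[100:190,280:300]; 
for v in range(100,192,6): print(v,W[v,282].round(3),W[v,290].round(3))
# hem line
Hm=W[120:225,140:215].reshape(-1,3); h=Hm[(Hm[:,2]>.05)&(Hm[:,2]<.07)]
c=np.polyfit(h[:,0],h[:,1],1); print("hem",c,np.degrees(np.arctan(c[0])),h[:,0].min(),h[:,0].max())
u,s,vt=np.linalg.svd(h[:,:2]-h[:,:2].mean(0)); print(vt[0],np.degrees(np.arctan2(vt[0][1],vt[0][0])),h.mean(0))
# leg
l=Hm[(abs(Hm[:,2])<.012)]
for p in((206,184),(132,410)): print("leg corner",bp(p[0]/3.2+139.8,p[1]/3.2+89.8,.0025).round(4))
for p in((113,145),(32,388),(120,135)): print("hem end",bp(p[0]/3.2+139.8,p[1]/3.2+89.8,.058).round(4))
T=W[235:270,150:195].reshape(-1,3); T=T[(T[:,2]>.02)]; print("tub",T.mean(0),T.min(0),T.max(0))
Hh=W[140:235,95:140].reshape(-1,3); Hh=Hh[(Hh[:,2]>.012)]; print("hammer",Hh.min(0),Hh.max(0))
E
```

```text
board corner [0.7188 0.0012 0.042 ]
board corner [ 0.4534 -0.0108  0.042 ]
board corner [ 0.7221 -0.0384  0.042 ]
board corner [ 0.4564 -0.0526  0.042 ]
783 [[0.451200008392334, -0.013799999840557575], [0.45910000801086426, -0.09189999848604202], [0.7204999923706055, -0.06530000269412994], [0.7124999761581421, 0.012799999676644802]]
edge y= [ 0.04719007 -0.03616985] ang 2.7017874035192606 x range 0.4545474781285462 0.7154102659796928 res 0.002685294193453121
0.4545474781285462
100 [ 0.768 -0.067  0.004] [ 0.769 -0.095  0.   ]
106 [ 0.728 -0.061  0.063] [ 0.726 -0.087  0.067]
112 [ 0.706 -0.06   0.067] [ 0.708 -0.087  0.06 ]
118 [ 0.687 -0.059  0.063] [ 0.688 -0.086  0.059]
124 [ 0.668 -0.059  0.06 ] [ 0.667 -0.085  0.061]
130 [ 0.649 -0.058  0.058] [ 0.647 -0.084  0.063]
136 [ 0.627 -0.057  0.066] [ 0.626 -0.083  0.067]
142 [ 0.607 -0.056  0.064] [ 0.607 -0.082  0.063]
148 [ 0.588 -0.056  0.064] [ 0.587 -0.082  0.062]
154 [ 0.569 -0.055  0.06 ] [ 0.567 -0.081  0.065]
160 [ 0.549 -0.055  0.059] [ 0.548 -0.08   0.061]
166 [ 0.529 -0.054  0.061] [ 0.529 -0.08   0.062]
172 [ 0.51  -0.053  0.059] [ 0.509 -0.079  0.063]
178 [ 0.49  -0.052  0.064] [ 0.49  -0.078  0.061]
184 [ 0.473 -0.053  0.042] [ 0.47  -0.077  0.061]
190 [ 0.458 -0.056  0.002] [ 0.457 -0.083  0.001]
hem [-0.34773093  0.51190667] -19.174144454051856 0.39662353146091534 0.6406867288974983
[-0.94431841  0.32903304] 160.7899047540458 [0.51838645 0.33164767 0.05791563]
leg corner [0.6101 0.2018 0.0025]
leg corner [0.3742 0.2818 0.0025]
hem end [0.6402 0.2889 0.058 ]
hem end [0.3965 0.3706 0.058 ]
hem end [0.6503 0.2817 0.058 ]
tub [0.26975158 0.30501204 0.03597938] [0.23162788 0.26291978 0.02072238] [0.3096222  0.33949455 0.06684432]
hammer [0.34062592 0.42863746 0.01206277] [0.63343107 0.55131898 0.05519246]
```

```bash
cat >> h.py <<'E'
def row(p,yaw,cmd=None,rpy0=0.):
    "p: target TCP; yaw deg of tool -x dir in world; cmd=(pos,quat) commanded"
    s=env.read_state()
    p0,q0=cmd if cmd else (s["ee_pos"],s["ee_rot"])
    R0=Ro.from_quat(q0); a=np.radians(yaw)
    Rt=Ro.from_matrix(np.array([[-np.cos(a),-np.sin(a),0],[-np.sin(a),np.cos(a),0],[0,0,-1]]).T.T) if 0 else \
       Ro.from_matrix(np.column_stack([[-np.cos(a),-np.sin(a),0],[-np.sin(a),np.cos(a),0],[0,0,-1]]))
    d=R0.inv().apply(np.array(p)-p0)/.3; w=(R0.inv()*Rt).as_rotvec()/np.radians(60)
    print("row",d.round(4),w.round(4), "now",np.round(s["ee_pos"],4),"cmd yaw",np.degrees(np.arctan2(*(-R0.as_matrix()[:2,0])[::-1])).round(2),"F",np.round(s["contact_force"],2),"M",np.round(s["ft_torque"],2),"w",np.round(s["width"],4),"t",np.round(s["time"],2))
E
python3 - <<'E'
from h import *
row([.517,.333,.18],-19.2)
E
```

```text
row [-1.3375 -0.2783  0.0822] [-0.0016 -0.0001  0.0452] now [0.156  0.527  0.2046] cmd yaw -16.49 F [ 0.45  0.58 -0.33] M [-0.01  0.01 -0.02] w 0.0939 t 0.15
```

```bash
python3 -m crank '[[[-0.2,-0.05,0,0,0,0,-1],[-0.4,-0.09,0,0,0,0,-1],[-0.6,-0.13,0,0,0,0.045,-1],[-0.8,-0.17,0,0,0,0.045,-1],[-0.99,-0.2,0,0,0,0.045,-1]]]'
python3 - <<'E'
from h import *
row([.517,.333,.18],-19.2)
E
```

```text
time: 0.78
ee_pos: [0.4254, 0.3842, 0.2052]
ee_rot: [0.167, 0.986, -0.0, -0.0]
contact_force: [0.0, 0.6, 0.3]
width: 0.0936
grip_force: 0.0
row [-0.3446 -0.0608  0.0839] [-0.0001 -0.0003 -0.0002] now [0.4254 0.3842 0.2052] cmd yaw -19.21 F [0.01 0.63 0.34] M [-0.02 -0.04 -0.  ] w 0.0936 t 0.78
```

```bash
python3 -m crank '[[[-0.2,-0.035,0.05,0,0,0,-1],[-0.345,-0.06,0.084,0,0,0,-1],[-0.345,-0.06,0.084,0,0,0,-1],[-0.345,-0.06,0.084,0,0,0,-1]]]'
python3 - <<'E'
from h import *
f=grab("wrist"); W=cloud(f); cv2.imwrite("pics/w1.png",cv2.cvtColor(f["img"],cv2.COLOR_RGB2BGR))
print(env.read_state()["ee_pos"])
P=W.reshape(-1,3); h=P[(P[:,2]>.05)&(P[:,2]<.066)&(abs(P[:,0]-.52)<.2)&(abs(P[:,1]-.33)<.08)]
c=h[:,:2].mean(0); u,s,vt=np.linalg.svd(h[:,:2]-c,full_matrices=False); d=vt[0]*np.sign(vt[0][0]); n=np.array([-d[1],d[0]])
q=(h[:,:2]-c); print(len(h),c,"z",np.percentile(h[:,2],[5,50,95]),"yaw",np.degrees(np.arctan2(d[1],d[0])),"along",(q@d).min(),(q@d).max(),"across",np.percentile(q@n,[1,50,99]))
E
```

```text
time: 1.27
ee_pos: [0.5152, 0.3348, 0.18]
ee_rot: [0.167, 0.986, 0.0, -0.001]
contact_force: [-0.1, -0.5, 0.9]
width: 0.0942
grip_force: 0.0
[0.51489174 0.33532273 0.18063568]
1963 [0.50512923 0.33746587] z [0.05649522 0.05773579 0.05890683] yaw -19.10026819752848 along -0.11494170437364853 0.14406394604105344 across [-4.79424237e-03 -4.59217483e-06  4.32360090e-03]
```

View pics/w1.png

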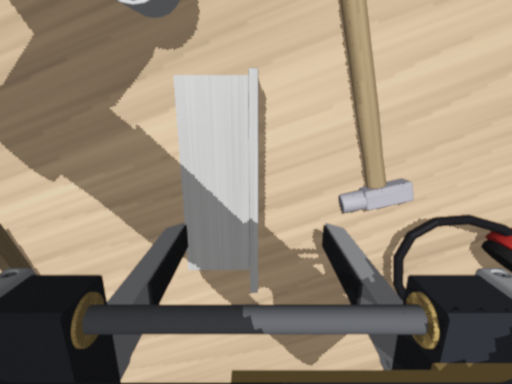

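The wrist view shows the whole hem at column 254, rows 68–292. Its middle is therefore about (0.519, 0.3327) with a yaw of −19.1°, which agrees with the top camera.

```bash
python3 - <<'E'
from h import *
row([.519,.3327,.030],-19.1)
E
```

```text
row [-0.016  -0.0041  0.5021] [ 0.0006 -0.0003 -0.0004] now [0.5149 0.3353 0.1806] cmd yaw -19.13 F [ 0.05  0.01 -0.11] M [-0.01  0.07 -0.01] w 0.0941 t 1.32
```

```bash
python3 -m crank '[[[-0.016,-0.004,0.2,0,0,0,-1],[-0.016,-0.004,0.38,0,0,0,-1],[-0.016,-0.004,0.5,0,0,0,-1],[-0.016,-0.004,0.5,0,0,0,-1]]]'
python3 - <<'E'
from h import *
row([.519,.3327,.030],-19.1)
E
```

```text
time: 1.82
ee_pos: [0.5162, 0.3318, 0.0272]
ee_rot: [0.166, 0.986, -0.002, -0.003]
contact_force: [-0.3, 0.2, -0.2]
width: 0.0941
grip_force: 0.0
row [-0.0077  0.0057 -0.0093] [-0.0047 -0.0049  0.0007] now [0.5162 0.3318 0.0272] cmd yaw -19.06 F [-0.33  0.19 -0.2 ] M [-0.01  0.03  0.  ] w 0.0941 t 1.82
```

```bash
python3 -m crank '[[[-0.008,0.006,-0.009,0,0,0,-1],[-0.008,0.006,-0.009,0,0,0,0.3],[-0.008,0.006,-0.009,0,0,0,1],[-0.008,0.006,-0.009,0,0,0,1],[-0.008,0.006,-0.009,0,0,0,1]]]'
python3 - <<'E'
from h import *
row([.519,.3327,.030],-19.1)
E
```

```text
time: 2.45
ee_pos: [0.5228, 0.3327, 0.0332]
ee_rot: [0.167, 0.986, 0.0, 0.0]
contact_force: [-0.1, 0.7, 0.7]
width: 0.0574
grip_force: 0.0
row [ 0.0119 -0.0042  0.0106] [ 0.0003  0.0001 -0.0016] now [0.5228 0.3327 0.0332] cmd yaw -19.2 F [-0.07  0.67  0.67] M [-0.01  0.04 -0.04] w 0.0574 t 2.45
```

```bash
python3 -m crank '[[[0.01,-0.002,0.01,0,0,0,1],[0.01,-0.002,0.01,0,0,0,1],[0.01,-0.002,0.01,0,0,0,1],[0.01,-0.002,0.01,0,0,0,1],[0.01,-0.002,0.01,0,0,0,1]]]'
python3 - <<'E'
from h import *
row([.519,.3327,.030],-19.1)
E
```

```text
time: 3.08
ee_pos: [0.5197, 0.3331, 0.0301]
ee_rot: [0.167, 0.986, -0.0, 0.0]
contact_force: [1.1, 0.2, -1.0]
width: 0.0094
grip_force: 30.0
row [ 0.0019 -0.0021  0.0003] [ 0.      0.0001 -0.0015] now [0.5197 0.3331 0.0301] cmd yaw -19.19 F [ 1.09  0.22 -1.02] M [-0.04 -0.06  0.01] w 0.0094 t 3.08
```

```bash
python3 -m crank '[[[0,0,-0.1,0,0,0,1],[0,0,-0.25,0,0,0,1],[0,0,-0.4,0,0,0,1],[0,0,-0.4,0,0,0,1]]]'
python3 - <<'E'
from h import *
fs=[grab("top") for _ in range(8)]; f=fs[0]; K=f["K"]
f["z_map"]=np.median([g["z_map"] for g in fs],0); W=cloud(f); np.save("top2.npy",W)
im=np.mean([g["img"] for g in fs],0).astype(np.uint8); cv2.imwrite("pics/top2.png",cv2.cvtColor(im,cv2.COLOR_RGB2BGR))
z=W[...,2]
def edges(lo,thr,us,vs,axis):
    out=[]
    for i in (vs if axis==0 else us):
        line=W[i,us[0]:us[-1]+1] if axis==0 else W[vs[0]:vs[-1]+1,i]
        k=np.where(line[:,2]>thr)[0]
        if len(k):
            out.append(line[k[0]] if lo else line[k[-1]])
    return np.array(out)
def fit(E,ind,dep,name):
    x,y=E[:,ind],E[:,dep]
    for _ in range(4):
        c=np.polyfit(x,y,1); r=y-np.polyval(c,x); k=abs(r)<2*r.std()+1e-4; x,y=x[k],y[k]
    print(name,c.round(4),"deg",np.degrees(np.arctan(c[0])).round(2),"std",r.std().round(4),len(x))
U=lambda a,b:list(range(a,b))
fit(edges(1,.021,U(245,290),U(114,188),0),0,1,"wall y(x)")
fit(edges(1,.051,U(245,300),U(110,184),0),0,1,"shingle y(x)")
fit(edges(0,.03,U(340,395),U(104,180),0),0,1,"right y(x)")
fit(edges(1,.021,U(266,276),U(95,150),1),1,0,"far margin x(y)")
fit(edges(0,.021,U(270,281),U(170,200),1),1,0,"near margin x(y)")
fit(edges(0,.021,U(270,370),U(170,200),1),1,0,"near x(y)")
row([.5,.1,.2],2.8)
E
```

```text
time: 3.58
ee_pos: [0.522, 0.3344, 0.155]
ee_rot: [0.167, 0.986, 0.003, 0.004]
contact_force: [1.0, -0.1, -1.2]
width: 0.0097
grip_force: 30.0
wall y(x) [ 0.0488 -0.0354] deg 2.8 std 0.0008 74
shingle y(x) [ 0.0474 -0.0755] deg 2.72 std 0.0008 73
right y(x) [ 0.0525 -0.3743] deg 3.0 std 0.001 71
far margin x(y) [-0.0522  0.7131] deg -2.99 std 0.0008 10
near margin x(y) [-0.0719  0.4537] deg -4.11 std 0.0003 11
near x(y) [-0.0496  0.4542] deg -2.84 std 0.0001 91
row [-0.1951 -0.7538 -0.1721] [-0.0018 -0.0027 -0.3665] now [0.5189 0.3328 0.1479] cmd yaw -19.19 F [-0.35 -0.2  -1.62] M [ 0.01 -0.03  0.  ] w 0.0098 t 3.98
```

```bash
python3 - <<'E'
from h import *
row([.5805,.078,.12],2.8)
E
```

```text
row [-0.4733 -0.7342  0.0938] [-0.0018 -0.0027 -0.3665] now [0.5189 0.3328 0.1479] cmd yaw -19.19 F [-0.35 -0.2  -1.62] M [ 0.01 -0.03  0.  ] w 0.0098 t 3.98
```

```bash
python3 -m crank '[[[-0.08,-0.12,0,0,0,-0.06,1],[-0.18,-0.27,0.02,0,0,-0.14,1],[-0.28,-0.43,0.04,0,0,-0.22,1],[-0.37,-0.58,0.07,0,0,-0.3,1],[-0.45,-0.69,0.09,0,0,-0.35,1]]]'
python3 -m crank '[[[-0.01,-0.05,0,0,0,-0.016,1],[-0.01,-0.05,0,0,0,-0.016,1],[-0.01,-0.05,0,0,0,-0.016,1],[-0.01,-0.05,0,0,0,-0.016,1]]]'
python3 - <<'E'
from h import *
row([.581,.0695,.08],2.8)
for n in("top","wrist"):
    f=grab(n); np.save(n+"3.npy",cloud(f)); im=cv2.cvtColor(f["img"],cv2.COLOR_RGB2BGR)
    cv2.imwrite(f"pics/{n}3.png",im)
a=cv2.resize(cv2.imread("pics/top3.png")[80:230,190:390],(600,450)); cv2.imwrite("pics/m3.png",a)
E
```

```text
time: 4.6
ee_pos: [0.5788, 0.0911, 0.1218]
ee_rot: [-0.016, 1.0, -0.0, -0.001]
contact_force: [-0.2, 0.2, -1.8]
width: 0.0094
grip_force: 30.0
time: 5.1
ee_pos: [0.5824, 0.0795, 0.123]
ee_rot: [-0.025, 1.0, 0.0, 0.0]
contact_force: [0.1, 0.0, -1.7]
width: 0.0099
grip_force: 30.0
row [ 0.0063 -0.0332  0.1433] [0.0004 0.     0.0008] now [0.5824 0.0795 0.123 ] cmd yaw 2.85 F [ 0.12  0.01 -1.68] M [ 0.05 -0.01 -0.03] w 0.0099 t 5.1
```

View pics/m3.png

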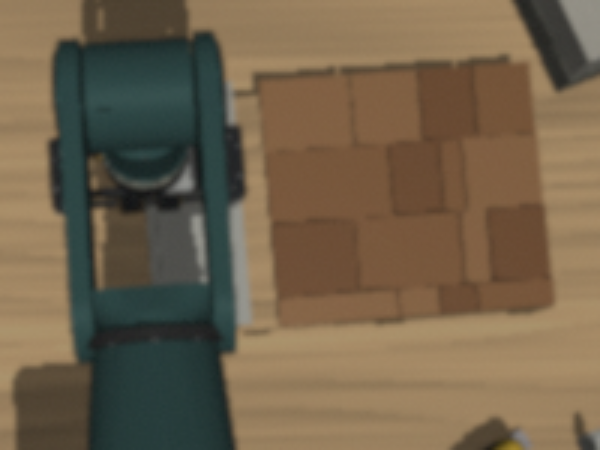

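View pics/wrist3.png

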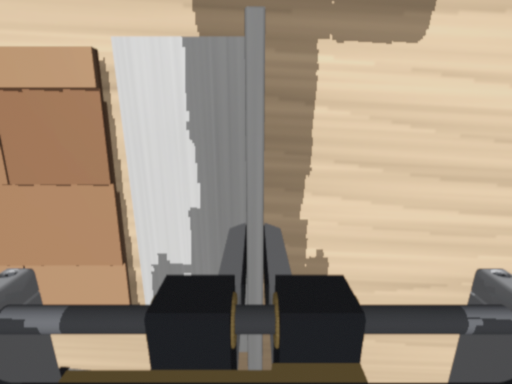

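The wrist view shows the leg at columns 115–250 beside the shingle edges (columns 97–130), close to parallel. The near end of the leg is at row 38 and the eaves course end at row 48. Now the in-hand pose numerically.

```bash
cat > inhand.py <<'E'
from h import *
def meas(W,tcp,yaw=2.8):
    a=np.radians(yaw); ex=np.array([np.cos(a),np.sin(a)]); ey=np.array([-np.sin(a),np.cos(a)])
    P=W.reshape(-1,3); P=P[~np.isnan(P[:,0])]
    q=np.column_stack([(P[:,:2]-tcp[:2])@ex,(P[:,:2]-tcp[:2])@ey,P[:,2]-tcp[2]])
    leg=q[(q[:,1]<-.015)&(q[:,1]>-.11)&(q[:,2]>-.045)&(q[:,2]<-.015)&(abs(q[:,0])<.14)]
    A=np.c_[leg[:,:2],np.ones(len(leg))]; c=np.linalg.lstsq(A,leg[:,2],rcond=None)[0]
    k=abs(A@c-leg[:,2])<.003; leg=leg[k]; c=np.linalg.lstsq(A[k],leg[:,2],rcond=None)[0]
    print("leg plane slopes deg x,y",np.degrees(c[:2]).round(2),"z rel",c[2].round(4),"n",len(leg),"min xy",leg[:,:2].min(0).round(4),"max",leg[:,:2].max(0).round(4))
    for lo in np.arange(-.125,.1,.05):
        s=leg[(leg[:,0]>lo)&(leg[:,0]<lo+.05)]
        if len(s)>20: print("  toe y at x",(lo+.025).round(3),np.percentile(s[:,1],1).round(4))
    hem=q[(abs(q[:,1])<.015)&(q[:,2]>.02)&(q[:,2]<.034)&(q[:,0]<-.04)]
    if len(hem): 
        cc=np.polyfit(hem[:,0],hem[:,1],1); print("hem: min x",hem[:,0].min().round(4),"yaw err deg",np.degrees(cc[0]).round(2),"y",cc[1].round(4),"z slope",np.degrees(np.polyfit(hem[:,0],hem[:,2],1)[0]).round(2),np.median(hem[:,2]).round(4))
    return q
E
python3 - <<'E'
from inhand import *
W=np.load("wrist3.npy"); t=np.array([.5824,.0795,.123]); meas(W,t)
# board features from wrist
e0=np.array([.5839,-.0054]); a=np.radians(2.8); ex=np.array([np.cos(a),np.sin(a)]); ey=np.array([-np.sin(a),np.cos(a)])
P=W.reshape(-1,3);P=P[~np.isnan(P[:,0])]; b=np.column_stack([(P[:,:2]-e0)@ex,(P[:,:2]-e0)@ey,P[:,2]])
sh=b[(b[:,2]>.045)&(b[:,2]<.075)&(b[:,1]<-.02)]
for lo in np.arange(-.14,.1,.03):
    s=sh[(sh[:,0]>lo)&(sh[:,0]<lo+.03)]
    if len(s)>20: print("shingle edge y (want -.040) at",lo.round(3),np.percentile(s[:,1],99).round(4),np.median(s[:,2]).round(4))
m=b[(abs(b[:,2]-.042)<.004)&(b[:,1]>-.05)&(b[:,1]<.01)]; print("margin",len(m),m.min(0),m.max(0),np.median(m[:,2]))
for lo in (-.05,-.03,-.02,-.01):
    s=m[(m[:,1]>lo)&(m[:,1]<lo+.01)]
    if len(s): print(lo,len(s),np.percentile(s[:,0],1))
E
```

```text
leg plane slopes deg x,y [-0.02 -0.27] z rel -0.0277 n 25400 min xy [-0.1308 -0.0956] max [ 0.0774 -0.015 ]
  toe y at x -0.1 -0.0938
  toe y at x -0.05 -0.0938
  toe y at x 0.0 -0.0938
  toe y at x 0.05 -0.094
hem: min x -0.1302 yaw err deg 0.04 y 0.0008 z slope 0.06 0.0277
shingle edge y (want -.040) at -0.14 -0.0411 0.063
shingle edge y (want -.040) at -0.11 -0.0412 0.0605
shingle edge y (want -.040) at -0.08 -0.0412 0.0614
shingle edge y (want -.040) at -0.05 -0.0411 0.0632
shingle edge y (want -.040) at -0.02 -0.0413 0.0602
shingle edge y (want -.040) at 0.01 -0.0412 0.062
shingle edge y (want -.040) at 0.04 -0.0412 0.0633
shingle edge y (want -.040) at 0.07 -0.0414 0.0607
shingle edge y (want -.040) at 0.1 -0.0412 0.0618
margin 3304 [-0.12871509 -0.04980873  0.03942062] [ 0.1215304  -0.03398919  0.04412207] 0.041868682892149726
-0.05 1859 -0.12710819265581264
```

```bash
python3 - <<'E'
from h import *
row([.5800,.0745,.0745],2.8)
E
```

```text
row [ 0.009  -0.0158  0.1619] [0.0002 0.0002 0.0008] now [0.5825 0.0794 0.1231] cmd yaw 2.85 F [ 0.76 -0.49 -2.76] M [0.11 0.01 0.02] w 0.0099 t 5.2
```

```bash
python3 -m crank '[[[0.009,-0.016,0.05,0,0,0.001,1],[0.009,-0.016,0.1,0,0,0.001,1],[0.009,-0.016,0.14,0,0,0.001,1],[0.009,-0.016,0.16,0,0,0.001,1],[0.009,-0.016,0.16,0,0,0.001,1]]]'
python3 -m crank '[[[0,0,0.004,0,0,0,1],[0,0,0.008,0,0,0,1]]]'
python3 - <<'E'
from h import *
row([.5800,.0745,.0725],2.8)
E
```

```text
time: 5.82
ee_pos: [0.5797, 0.0735, 0.0741]
ee_rot: [-0.024, 1.0, 0.0, -0.001]
contact_force: [0.1, 0.5, -3.1]
width: 0.0096
grip_force: 30.0
time: 6.08
ee_pos: [0.5807, 0.0735, 0.0732]
ee_rot: [-0.024, 1.0, 0.0, 0.001]
contact_force: [0.6, -0.5, -1.5]
width: 0.0098
grip_force: 30.0
row [0.002  0.0034 0.0024] [ 0.      0.0014 -0.0014] now [0.5807 0.0735 0.0732] cmd yaw 2.71 F [ 0.62 -0.46 -1.54] M [ 0.05 -0.01  0.01] w 0.0098 t 6.08
```

```bash
python3 -m crank '[[[0,0,0.004,0,0,0,1],[0,0,0.004,0,0,0,1]]]'
python3 -m crank '[[[0,0,0.004,0,0,0,1],[0,0,0.004,0,0,0,1]]]'
python3 -m crank '[[[0,0,0.004,0,0,0,1],[0,0,0.004,0,0,0,1]]]'
```

```text
time: 6.32
ee_pos: [0.5804, 0.0734, 0.0717]
ee_rot: [-0.024, 1.0, -0.0, 0.0]
contact_force: [0.9, 0.3, -1.3]
width: 0.0098
grip_force: 30.0
time: 6.58
ee_pos: [0.5804, 0.0737, 0.0711]
ee_rot: [-0.024, 1.0, 0.0, 0.0]
contact_force: [-1.5, 1.5, 2.4]
width: 0.0097
grip_force: 30.0
time: 6.82
ee_pos: [0.5804, 0.0742, 0.0702]
ee_rot: [-0.024, 1.0, 0.001, 0.001]
contact_force: [-2.6, 2.8, 5.8]
width: 0.0096
grip_force: 30.1
```

```bash
python3 -m crank '[[[0,0,-0.005,0,0,0,1],[0,-0.02,-0.005,0,0,0,1],[0,-0.04,-0.005,0,0,0,1]]]'
python3 - <<'E'
from inhand import *
row([.5841,-.0104,.0715],2.8)
s=env.read_state(); meas(cloud(grab("wrist")),s["ee_pos"])
E
```

```text
time: 7.2
ee_pos: [0.5815, 0.0619, 0.0713]
ee_rot: [-0.024, 1.0, 0.001, 0.001]
contact_force: [0.1, 4.3, 6.1]
width: 0.0098
grip_force: 30.0
row [ 0.0029 -0.2411 -0.0011] [ 0.0014  0.0021 -0.0012] now [0.5815 0.0619 0.0713] cmd yaw 2.73 F [0.05 4.33 6.06] M [0.62 0.09 0.02] w 0.0098 t 7.2
leg plane slopes deg x,y [-0.06  0.62] z rel -0.0268 n 30160 min xy [-0.1307 -0.11  ] max [ 0.1304 -0.015 ]
  toe y at x -0.1 -0.1089
  toe y at x -0.05 -0.1091
  toe y at x 0.0 -0.109
  toe y at x 0.05 -0.1094
  toe y at x 0.1 -0.1098
hem: min x -0.1303 yaw err deg -0.19 y 0.0008 z slope -0.03 0.0277
```

```bash
python3 -m crank '[[[0,0,-0.004,0,0,0,1],[0,-0.02,-0.004,0,0,0,1],[0.001,-0.04,-0.004,0,0,0,1],[0.002,-0.06,-0.004,0,0,0,1],[0.003,-0.08,-0.004,0,0,0,1]]]'
python3 - <<'E'
from h import *
row([.5841,-.0104,.0715],2.8)
E
```

```text
time: 7.88
ee_pos: [0.581, 0.0371, 0.0718]
ee_rot: [-0.024, 1.0, 0.0, 0.0]
contact_force: [0.5, 3.0, 3.2]
width: 0.0096
grip_force: 30.0
row [-0.0029 -0.1588  0.0009] [ 0.0004  0.0002 -0.0017] now [0.581  0.0371 0.0718] cmd yaw 2.7 F [0.45 3.04 3.23] M [ 0.66  0.01 -0.04] w 0.0096 t 7.88
```

```bash
python3 -m crank '[[[-0.001,-0.02,-0.001,0,0,0,1],[-0.001,-0.04,-0.001,0,0,0,1],[-0.002,-0.06,-0.001,0,0,0,1],[-0.002,-0.08,-0.001,0,0,0,1]]]'
python3 - <<'E'
from h import *
row([.5841,-.0104,.0715],2.8)
f=grab("wrist"); cv2.imwrite("pics/w4.png",cv2.cvtColor(f["img"],cv2.COLOR_RGB2BGR)); np.save("w4.npy",cloud(f))
W=np.load("w4.npy")
e0=np.array([.5839,-.0054]); a=np.radians(2.8); ex=np.array([np.cos(a),np.sin(a)]); ey=np.array([-np.sin(a),np.cos(a)])
P=W.reshape(-1,3);P=P[~np.isnan(P[:,0])]; b=np.column_stack([(P[:,:2]-e0)@ex,(P[:,:2]-e0)@ey,P[:,2]])
for lo in np.arange(-.14,.13,.03):
    s=b[(b[:,0]>lo)&(b[:,0]<lo+.03)&(b[:,1]<-.045)&(b[:,1]>-.06)]
    l=b[(b[:,0]>lo)&(b[:,0]<lo+.03)&(b[:,1]>-.035)&(b[:,1]<.0)]
    if len(s)>20 and len(l)>20: print(lo.round(3),"shingle z",np.median(s[:,2]).round(4),"leg z/slope",np.median(l[:,2]).round(4),np.degrees(np.polyfit(l[:,1],l[:,2],1)[0]).round(2))
E
```

```text
time: 8.38
ee_pos: [0.5827, 0.0131, 0.0719]
ee_rot: [-0.024, 1.0, 0.0, -0.0]
contact_force: [0.8, 0.3, 8.4]
width: 0.0101
grip_force: 30.0
row [-0.001  -0.0784  0.0014] [ 0.     -0.0001 -0.0015] now [0.5827 0.0131 0.0719] cmd yaw 2.71 F [0.77 0.27 8.39] M [ 0.87 -0.07  0.  ] w 0.0101 t 8.38
-0.14 shingle z 0.0629 leg z/slope 0.0443 -0.27
-0.11 shingle z 0.0606 leg z/slope 0.0444 -0.05
-0.08 shingle z 0.0613 leg z/slope 0.0444 -0.37
-0.05 shingle z 0.1746 leg z/slope 0.1859 53.83
-0.02 shingle z 0.1774 leg z/slope 0.1925 124.28
0.01 shingle z 0.062 leg z/slope 0.0443 -0.11
0.04 shingle z 0.0632 leg z/slope 0.0444 -0.69
```

View pics/w4.png

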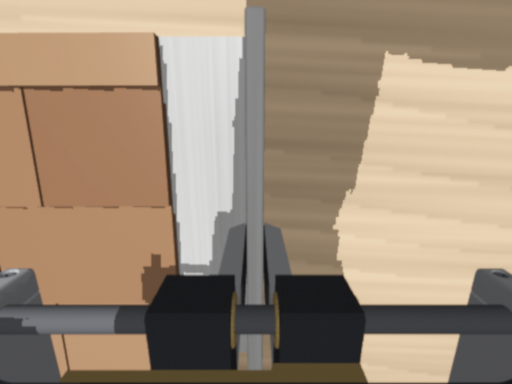

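The leg (columns 160–245) now passes under the shingle edges (columns 155–180). The shingle heights are unchanged and the leg's top is at 44.4 mm, so it is flat on the board. On towards the battens.

```bash
python3 -m crank '[[[0,-0.015,-0.002,0,0,0.001,1],[0,-0.03,-0.002,0,0,0.001,1],[0,-0.045,-0.002,0,0,0.001,1],[0,-0.055,-0.002,0,0,0.001,1]]]'
python3 -m crank '[[[0,-0.005,0,0,0,0,1],[0,-0.01,0,0,0,0,1],[0,-0.01,0,0,0,0,1]]]'
python3 - <<'E'
from h import *
row([.5841,-.0104,.0715],2.8)
E
```

```text
time: 8.93
ee_pos: [0.5831, -0.0035, 0.072]
ee_rot: [-0.023, 1.0, -0.0, -0.0]
contact_force: [-0.4, 2.5, -0.4]
width: 0.0103
grip_force: 30.0
time: 9.3
ee_pos: [0.5833, -0.0062, 0.0722]
ee_rot: [-0.023, 1.0, -0.0, -0.0]
contact_force: [0.1, 0.4, -0.8]
width: 0.0099
grip_force: 30.0
row [-0.0019 -0.014   0.0022] [-0.0003 -0.0008 -0.0027] now [ 0.5833 -0.0062  0.0722] cmd yaw 2.64 F [ 0.1   0.41 -0.77] M [ 0.07 -0.01 -0.01] w 0.0099 t 9.3
```

```bash
python3 -m crank '[[[-0.002,-0.004,0.002,0,0,-0.003,1],[-0.002,-0.008,0.002,0,0,-0.003,1],[-0.002,-0.008,0.002,0,0,-0.003,1]]]'
python3 -m crank '[[[0,-0.004,0,0,0,0,1],[0,-0.007,0,0,0,0,1],[0,-0.007,0,0,0,0,1]]]'
python3 - <<'E'
from h import *
row([.5841,-.0104,.0715],2.8)
E
```

```text
time: 9.68
ee_pos: [0.5844, -0.0084, 0.072]
ee_rot: [-0.025, 1.0, -0.0, 0.0]
contact_force: [-0.0, -0.3, -1.3]
width: 0.0097
grip_force: 30.0
time: 10.05
ee_pos: [0.5845, -0.0105, 0.072]
ee_rot: [-0.025, 1.0, 0.0, 0.0]
contact_force: [0.5, -0.4, -0.1]
width: 0.0098
grip_force: 30.0
row [0.0013 0.0004 0.0018] [0.     0.0002 0.0004] now [ 0.5845 -0.0105  0.072 ] cmd yaw 2.82 F [ 0.45 -0.44 -0.09] M [ 0.22  0.04 -0.04] w 0.0098 t 10.05
```

```bash
python3 -m crank '[[[0,-0.003,0.002,0,0,0,1],[0,-0.005,0.002,0,0,0,1],[0,-0.005,0.002,0,0,0,1]]]'
python3 -m crank '[[[0,-0.003,0,0,0,0,1],[0,-0.005,0,0,0,0,1],[0,-0.005,0,0,0,0,1]]]'
python3 - <<'E'
from h import *
row([.5841,-.0104,.0715],2.8)
E
```

```text
time: 10.42
ee_pos: [0.5848, -0.0114, 0.072]
ee_rot: [-0.025, 1.0, 0.0, 0.0]
contact_force: [-0.7, 3.1, 3.3]
width: 0.0095
grip_force: 30.0
time: 10.8
ee_pos: [0.5848, -0.0115, 0.072]
ee_rot: [-0.025, 1.0, 0.002, 0.0]
contact_force: [-1.1, 6.3, 4.0]
width: 0.0095
grip_force: 30.0
row [0.0021 0.0037 0.0018] [0.0033 0.0009 0.0013] now [ 0.5848 -0.0115  0.072 ] cmd yaw 2.88 F [-1.13  6.27  4.04] M [1.38 0.24 0.05] w 0.0095 t 10.8
```

Batten contact: Fy rises to 6 N with no further travel, about 1 mm from the predicted stop. Now the press.

```bash
python3 -m crank '[[[0.002,0,0.004,0,0,0,1],[0.002,0,0.008,0,0,0,1],[0.002,0,0.008,0,0,0,1]]]'
python3 - <<'E'
from inhand import *
row([.5845,-.0115,.0715],2.8)
s=env.read_state(); f=grab("wrist"); W=cloud(f); np.save("w5.npy",W); cv2.imwrite("pics/w5.png",cv2.cvtColor(f["img"],cv2.COLOR_RGB2BGR)); meas(W,s["ee_pos"])
e0=np.array([.5839,-.0054]); a=np.radians(2.8); ex=np.array([np.cos(a),np.sin(a)]); ey=np.array([-np.sin(a),np.cos(a)])
P=W.reshape(-1,3);P=P[~np.isnan(P[:,0])]; b=np.column_stack([(P[:,:2]-e0)@ex,(P[:,:2]-e0)@ey,P[:,2]])
for lo in (-.13,-.11,-.08,.01,.04,.07,.1):
    s=b[(b[:,0]>lo)&(b[:,0]<lo+.03)&(b[:,1]<-.045)&(b[:,1]>-.06)&(b[:,2]<.08)]
    l=b[(b[:,0]>lo)&(b[:,0]<lo+.03)&(b[:,1]>-.037)&(b[:,1]<-.016)&(b[:,2]<.055)]
    if len(s)>20 and len(l)>20: print(lo,"shingle z",np.median(s[:,2]).round(4),"leg z/slope",np.median(l[:,2]).round(4),np.degrees(np.polyfit(l[:,1],l[:,2],1)[0]).round(2))
E
```

```text
time: 11.18
ee_pos: [0.5848, -0.0115, 0.072]
ee_rot: [-0.025, 1.0, 0.002, 0.002]
contact_force: [-2.9, 6.7, 12.4]
width: 0.0098
grip_force: 30.0
row [0.0011 0.     0.0016] [0.003  0.003  0.0014] now [ 0.5848 -0.0115  0.072 ] cmd yaw 2.88 F [-2.9   6.67 12.37] M [1.42 0.83 0.03] w 0.0098 t 11.18
leg plane slopes deg x,y [-0.01 -0.02] z rel -0.0277 n 6413 min xy [-0.1306 -0.0372] max [ 0.048 -0.015]
  toe y at x -0.1 -0.0367
  toe y at x -0.05 -0.0365
  toe y at x 0.0 -0.0365
  toe y at x 0.05 -0.0365
hem: min x -0.1305 yaw err deg -0.04 y 0.0007 z slope 0.01 0.0277
-0.13 shingle z 0.0632 leg z/slope 0.0443 -0.12
-0.11 shingle z 0.0605 leg z/slope 0.0443 -0.1
-0.08 shingle z 0.0613 leg z/slope 0.0443 -0.33
0.01 shingle z 0.0618 leg z/slope 0.0443 -0.73
```

```bash
python3 -m crank '[[[0,0,0.003,0,0,0,1],[0,0,0.006,0,0,0,1],[0,0,0.006,0,0,0,1]]]'
python3 - <<'E'
from h import *
row([.5845,-.0115,.0715],2.8)
f=grab("top"); g=grab("scene"); B=lambda f:cv2.cvtColor(f["img"],cv2.COLOR_RGB2BGR)
w=cv2.imread("pics/w5.png")[0:90,100:280]
a=cv2.resize(w,(400,200),interpolation=cv2.INTER_CUBIC); b=cv2.resize(B(f)[80:205,230:330],(400,500)); c=cv2.resize(B(g)[180:330,140:310],(400,353)) 
o=np.zeros((560,800,3),np.uint8); o[:200,:400]=a; o[200:553,:400]=c; o[:500,400:]=b
cv2.imwrite("pics/m5.png",o)
E
```

```text
time: 11.6
ee_pos: [0.5849, -0.0115, 0.072]
ee_rot: [-0.025, 1.0, 0.001, 0.002]
contact_force: [-6.4, 7.0, 18.0]
width: 0.0098
grip_force: 30.0
row [0.0012 0.0001 0.0016] [0.0027 0.0037 0.0015] now [ 0.5849 -0.0115  0.072 ] cmd yaw 2.89 F [-6.43  7.04 18.04] M [ 1.47  1.4  -0.06] w 0.0098 t 11.6
```

View pics/m5.png

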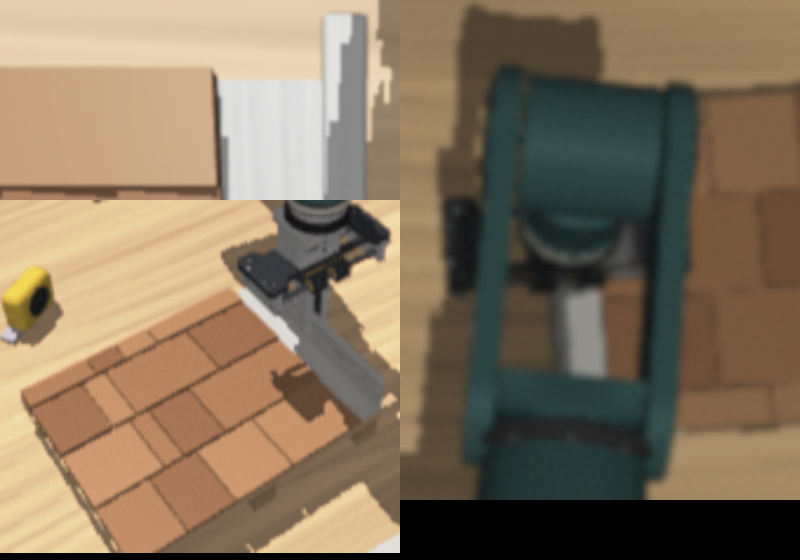

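```bash
python3 - <<'E'
from h import *
e0=np.array([.5839,-.0054]); a=np.radians(2.8); ex=np.array([np.cos(a),np.sin(a)]); ey=np.array([-np.sin(a),np.cos(a)])
def bb(W):
    P=W.reshape(-1,3);P=P[~np.isnan(P[:,0])]; return np.column_stack([(P[:,:2]-e0)@ex,(P[:,:2]-e0)@ey,P[:,2]])
for n in("wrist3.npy","w4.npy","w5.npy"):
    b=bb(np.load(n)); f=lambda z0,z1,y0,y1:b[(b[:,2]>z0)&(b[:,2]<z1)&(b[:,1]>y0)&(b[:,1]<y1)]
    s=f(.058,.068,-.075,-.045); l=f(.0435,.046,-.035,-.02); m=f(.038,.0435,-.036,-.02)
    print(n,"shingle near end",np.sort(s[:,0])[:5].round(4),"leg",np.sort(l[:,0])[:5].round(4),"margin",np.sort(m[:,0])[:5].round(4))
b=bb(np.load("top2.npy")); s=b[(b[:,2]>.058)&(b[:,1]<-.05)&(b[:,1]>-.3)]; m=b[(abs(b[:,2]-.042)<.004)&(b[:,1]>-.038)]
print("top: shingle",np.sort(s[:,0])[:5],s[:,0].max(),"margin",m[:,0].min(),m[:,0].max())
E
```

```text
wrist3.npy shingle near end [-0.1292 -0.129  -0.1288 -0.1288 -0.1288] leg [-0.1077 -0.072  -0.0668  0.0174] margin [-0.1285 -0.1277 -0.1273 -0.1266 -0.1263]
w4.npy shingle near end [-0.1291 -0.129  -0.129  -0.129  -0.1289] leg [-0.1309 -0.1309 -0.1309 -0.1309 -0.1308] margin [-0.1311 -0.131  -0.1305 -0.13   -0.1299]
w5.npy shingle near end [-0.1289 -0.1288 -0.1287 -0.1287 -0.1287] leg [-0.1297 -0.1296 -0.1296 -0.1296 -0.1296] margin [-0.13   -0.1298 -0.1298 -0.1297 -0.1297]
top: shingle [-0.59806832 -0.59270541 -0.59138066 -0.59087482 -0.58969157] 0.14064210234158897 margin -0.5867237720684675 0.2930141040714344
```

```bash
python3 - <<'E'
from h import *
s=env.read_state(); print(s["contact_force"],s["ee_pos"],s["grip_force"]); print(env.finish_job())
E
```

```text
[-7.10328706  7.59809729 18.90394708] [ 0.5848873  -0.01152949  0.07196295] 29.96886469423771
the job is handed in; nothing more can be done
None
```

The flashing is under the shingles and against the batten ends, its near end within about 1 mm of the board's; I handed the job in with it still gripped and pressed flat at about 19 N, the shingles I could measure not lifted and the bystanders not touched.

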